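# Refit the spray-booth fan knob and hold it in to purge

## Task

The black knob has come off the spray booth's fan control box: pick it up from the bench, turn it so that its bore matches the flat on the brass D-shaft, and push it fully home. Then press knob and shaft right in against their spring to purge the booth, and keep hold of the knob: finish while your fingers are still pressing it in. Leave everything else on the bench where it stands.

Things in the scene. Friction and masses are not known exactly. Their poses are not given: they have to be found in the camera images.
- knob_center (a point): Loose black control knob, skirt down on the bench, 30 high, about 35 g. This point: on its axis, half-way up (15). Round skirt 46 diameter, 0 to 8 above the underside; on it an upright bar grip along the knob's x, 46 long, 15 wide (y), 8 to 30 above the underside. z is up. A white line on top of the bar runs from the middle to its +x end.
- knob_mark (a point): Point on that white line, 20 from the knob's axis towards its +x, 30 above its underside.
- shaft_top (a point): Middle of the top end of the upright brass D-shaft on the control box, 82.5 above the bench when not pressed. 10 diameter, stands 22.5 out of the black dial plate, tip chamfered 1.4 over 2. Its flat lies on its -x side, 0.5 from the axis: x points away from the flat, z up. It can turn, stiffly (0.06 N m). Knob fully home: its underside is 14 below this point, knob_center 1 above it.
- shaft (a joint): How far the shaft is pressed in (m): 0 = out, 0.0045 = fully in. A spring pushes it back out: it starts to move at 2 N and is fully in at 6 N.
- fan_box: Grey fan control box, fixed, 130 (x) by 180 (y) by 60 high; origin at the centre of its underside, front towards -x. The shaft stands on its top, 8 towards -x and 34 towards +y of the centre, a panel nut 17 across and 3 high round its foot. Rocker switch, green lamp and fuse cap, up to 9 high, lie 58 towards -y of the centre.
- jar_blue: Blue paint jar, 40 diameter, 49 high. Origin: centre of its underside. Bystander: leave it alone.
- jar_orange: Orange paint jar with a white lid, 40 diameter, 49 high. Origin: centre of its underside. Bystander: leave it alone.
- tape_roll: Yellow roll of masking tape lying flat, 62 diameter, 20 high. Origin: centre of its underside. Bystander: leave it alone.
- spray_can: Grey spray can with a white cap, 66 diameter, 186 high. Origin: centre of its underside. Bystander: leave it alone.
- wash_bottle: Pale squeeze bottle with a white spout that reaches 50 towards its -x, 64 diameter, 185 high. Origin: centre of its underside. Bystander: leave it alone.
- mixing_cup: White plastic mixing cup, 54 diameter, 55 high. Origin: centre of its underside. Bystander: leave it alone.
- brush: Paint brush lying on the bench along its x, 160 long, 9 high. Origin: centre of its underside. Bystander: leave it alone.
- knob: The same knob; origin: centre of its underside. There opens the blind D-shaped bore, 14 deep, 11.6 diameter, its round side flared by 1.5 at the mouth; its flat is on the -x side (opposite the white line), 1.2 from the axis. It goes home properly only when the knob's x axis points the way of the shaft's x axis, within about 0.15 rad; then the bore's end rests on the shaft's top.
There are look-alikes about, which are no part of the job. Leave any turquoise look-alike of the knob alone.

How it is judged:
By the outcome, as a careful person would: the job done as asked, in the order asked, and still so for the second after the job is handed in, while the arm keeps its last pose, push and grip.
It also fails if it takes over 38 s, if anything falls off the work surface, if the arm or the gripper's body presses on something with over 40 N, if the wrist force passes 120 N, or if a joint passes its speed limit or range.

## Robot

A 7-joint arm with a two-finger parallel gripper is mounted at the origin on the work surface. World frame = base frame: x ahead of the robot, y to its left, z up, the work surface at z = 0. Lengths are in m, angles in rad, forces in N, time in s.
With the tool pointing down it reaches from about 0.425 to 0.975 m from the base axis. Payload 16.7 kg.
Tool frame: the origin (TCP) lies midway between the tips of the shut fingers; the grasp point (between the pads) lies 19 mm behind it; z points along the fingers, x is the direction in which the jaws open and shut, and the axes are right-handed (so a half turn about z gives the same grasp; the last joint's range is limited). The gripper opens to 85 mm and grips with 20 to 120 N. Pads are 22 mm wide; open, the fingers measure 114 mm over their backs; the gripper's body (76 mm by 85 mm) begins 54 mm behind the grasp point. The pads swing forward as they close: fully open they stand 13 mm farther back than shut.
Start: joints at [1.012, 0.426, 0.074, 1.606, -0.034, 1.111, -0.067], TCP at [0.269, -0.619, 0.231] pointing down, gripper open.
Joint ranges: [-2.85, 2.85], [-0.5, 2.14], [-1.23, 1.37], [0.21, 2.46], [-1.02, 4.16], [0.16, 2.05], [-2.73, 2.73]. Speed limits (rad/s): [1.89, 1.89, 2.39, 2.39, 3.01, 3.01, 3.01].

## Interface

Orientations are given as a unit quaternion [x, y, z, w].
In Python, from cell import manip, eyes, finder gives the robot as it stands.
- The arm moves only by the tool play_rows, never from a script. Its argument "increments" is a list of rows, each a list of 4 numbers: the shift along the tool's x, y, z in cm, then the turn about the tool's z in rad. A call has 1 to 10 rows; each row is the pose to reach, as a shift and turn from the pose commanded when the call began, along the tool's axes at that moment; what a row does not reach only later rows make up. A row lasts 1/10 s, in which the tool goes at most 50 mm and 8.59 degrees, less where a joint would pass 70% of its speed; a pose out of reach is approached as far as the arm can. A call with a gripper value outside its range is refused whole. "jaw" is the finger opening in cm, from 0 to 8.54, set as the call begins (left out, the last holds). The fingers move at their own pace and stop on an object; "force" is the grip in N (left out, the last holds). Time passes only in rows, so rows that repeat a pose let the fingers close. It gives the time, the measured TCP pose, the force and the opening at its end, in the units of the state.
- manip.get_state(): the state, without advancing time (a new reading comes with each control period).
- eyes.capture(name): name is "scene" or "top" or "wrist"; returns (picture, depth): 480x640x3 uint8, red, green, blue; 480x640 float32, m along the optical axis (not along the pixel's ray), 0 where there is no reading.
- eyes.calibration(name): a dict with "intrinsics" (3x3 intrinsics, pixels), "R" (3x3) and "t" (3): a world point X has camera coordinates R X + t. Camera axes: x right, y down, z forward; pixel columns grow to the right and rows downward; lengths in m; the calibration is good to about 2 mm. The wrist camera is an equidistant fisheye: a pixel r from the principal point sees the ray r / f radians off the axis. A picture is of the moment at which its call begins: read the wrist's pose just before it. calibration takes no time and is no camera call; for the wrist camera it gives the pose at the moment of the call.
- manip.job_done(): hands the job in, once; it reports no verdict.
Trained networks look in the newest picture that a camera, given by its name, has taken for a name from the list of things; names that differ only in an ending like _2 or _b are one class to them, and where a whole thing is asked for, a point or a joint stands for the part that bears it (a point fixed in the world has none). Each returns a list of dicts, best first, with "confidence" (0 to 1); they miss things now and then, are a little off and sometimes report something else, mostly with a low value. They report only what shows in the picture. A call takes as long as a camera call. They do not tell look-alikes from the thing itself.
- finder.find_in(camera, target): "centre" ([x, y, z] in m, in world coordinates, good to about 4 mm: the middle of the surface that is visible of it).
The state is a dict: "clock": time; "qpos": joint angles; "qd": joint speeds; "joint_efforts": joint torques, N m; "tool_pos": TCP position; "orientation": TCP orientation; "contact_force": force on the tool from outside, world axes, zero at the start; "ft_torque": the same for the moment, N m; "finger_gap": finger opening in m.
Only numpy, scipy, OpenCV 4.12 (cv2) and the standard library are available. Lean on these libraries where they do the work, as an engineer would, in place of code of your own. Each camera call takes 0.05 s, during which the arm holds its last target.

## Working session

There is one attempt and no reset: what is moved stays moved. The work goes in short steps, Python scripts to look and compute and a tool call to move; the robot and the scene stay as the last step left them, time stands still between calls to the robot, and variables do not carry over. Pictures are saved under pics/ and viewed, and the job is handed in when it is done.

Besides the shell and the picture viewer there is one more tool, called after ">>>" as name([rows], argument=value, ...), one row to a line, values as JSON. play_rows: Moves the arm, as the interface text tells. Its arguments: {"type":"object","properties":{"increments":{"type":"array","items":{"type":"array","items":{"type":"number"}}},"jaw":{"type":"number"},"force":{"type":"number"}},"required":["increments"]}

```bash
ls; mkdir -p pics
python3 - <<'E'
from cell import manip, eyes, finder
import cv2
print(manip.get_state())
for n in ("scene","top"):
    p,d=eyes.capture(n); cv2.imwrite(f"pics/{n}0.png",p[:,:,::-1])
    for t in ("knob_center","knob_mark","shaft_top","fan_box"):
        print(n,t,finder.find_in(n,t)[:3])
    c=eyes.calibration(n); print(c)
E
```

```text
pics
{'clock': 0.0, 'qpos': array([ 1.01151606,  0.42673967,  0.07382151,  1.60659364, -0.03410129,
        1.11079897, -0.06708573]), 'qd': array([-1.89280249e-03,  4.92672654e-04,  5.11978858e-04,  6.03014804e-04,
       -6.31423549e-04,  4.31554151e-05,  3.95542690e-04]), 'joint_efforts': array([ 9.11600127e-04, -9.49850678e+01,  3.76122683e+00, -4.63519192e+01,
        1.91784825e-02,  1.01274057e-02,  3.05759659e-05]), 'tool_pos': array([ 0.26875676, -0.61875124,  0.2306105 ]), 'orientation': array([ 8.36186480e-01, -5.48444856e-01, -5.57033816e-04, -3.16326597e-04]), 'contact_force': array([-0.05819444,  0.48521936, -0.32208801]), 'ft_torque': array([-0.02359896,  0.00460499, -0.03650239]), 'finger_gap': 0.08568286538937414}
scene knob_center [{'centre': [0.6045, 0.3793, 0.0184], 'confidence': 0.91}, {'centre': [0.5983, 0.2926, 0.0072], 'confidence': 0.63}]
scene knob_mark [{'centre': [0.6024, 0.3824, 0.0193], 'confidence': 0.97}, {'centre': [0.592, 0.2936, 0.0091], 'confidence': 0.7}]
scene shaft_top []
scene fan_box [{'centre': [0.5429, -0.2357, 0.0628], 'confidence': 0.6}, {
[... 450 characters left out ...]
centre': [0.5938, 0.2907, 0.0183], 'confidence': 0.72}, {'centre': [0.592, 0.3838, 0.0028], 'confidence': 0.58}]
top knob_mark [{'centre': [0.5975, 0.3835, 0.0082], 'confidence': 0.68}, {'centre': [0.5905, 0.294, 0.0135], 'confidence': 0.51}]
top shaft_top []
top fan_box [{'centre': [0.5194, -0.2415, 0.06], 'confidence': 0.58}]
{'intrinsics': array([[475.19461204,   0.        , 322.7796196 ],
       [  0.        , 475.19461204, 239.30177626],
       [  0.        ,   0.        ,   1.        ]]), 'R': array([[-0.01415276, -0.9998007 , -0.01408052],
       [-0.98900138,  0.01607057, -0.14703066],
       [ 0.14722764,  0.01184477, -0.98903171]]), 't': array([0.0528251 , 0.58276299, 1.12280007])}
```

View pics/scene0.png

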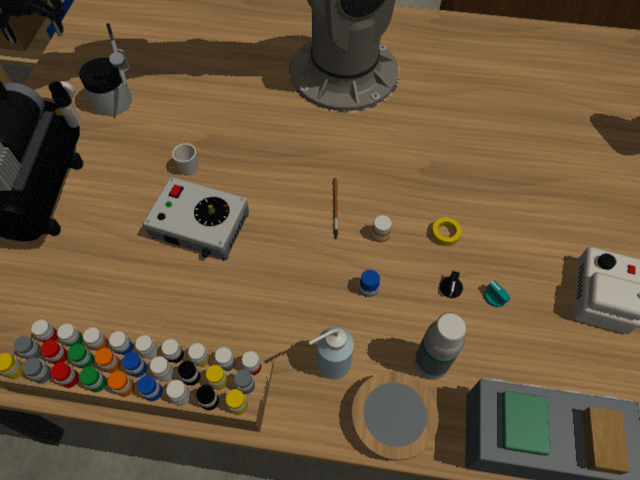

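View pics/top0.png

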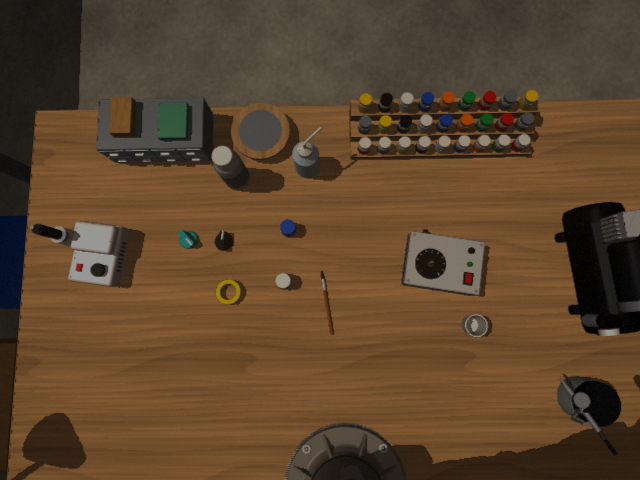

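```bash
cat > h.py <<'E'
from cell import manip, eyes, finder
import numpy as np, cv2
from scipy.spatial.transform import Rotation as Ro
def inc(target, yaw=None):
    """world target of TCP, yaw of tool x in world -> increments in cm / rad"""
    s=manip.get_state(); R=Ro.from_quat(s['orientation']).as_matrix()
    v=R.T@(np.array(target)-s['tool_pos'])*100
    cy=np.arctan2(R[1,0],R[0,0]); out=list(np.round(v,2))
    if yaw is not None:
        d=-(yaw-cy); d=(d+np.pi/2)%np.pi-np.pi/2; out.append(round(d,3))
    print('clock',round(s['clock'],2),'pos',s['tool_pos'].round(4),'yaw',round(cy,3),'inc',out,'q7',s['qpos'][6].round(3))
def bp(name,d,uv):
    c=eyes.calibration(name);K=c['intrinsics'];u,v=uv;z=d[int(v),int(u)]
    return c['R'].T@(np.array([(u-K[0,2])/K[0,0]*z,(v-K[1,2])/K[1,1]*z,z])-c['t'])
E
python3 - <<'E'
from h import *
p,d=eyes.capture("top"); 
cv2.imwrite("pics/t1.png",np.hstack([cv2.resize(p[y:y+100,x:x+100,::-1],(400,400),interpolation=cv2.INTER_CUBIC) for x,y in((395,215),(175,190))]))
for uv in ((431,263),(428,250),(460,255),(223,240),(188,238)): print(uv,bp("top",d,uv).round(4))
s=manip.get_state();p,d=eyes.capture("wrist");cv2.imwrite("pics/w1.png",p[:,:,::-1])
c=eyes.calibration("wrist");print(c, -c['R'].T@c['t'])
inc([0.45,-0.3,0.25])
E
```

```text
(431, 263) [ 0.5176 -0.2102  0.0796]
(428, 250) [ 0.551  -0.2089  0.0591]
(460, 255) [ 0.5373 -0.2838  0.0632]
(223, 240) [0.5877 0.2924 0.0308]
(188, 238) [0.5946 0.3809 0.0278]
{'intrinsics': array([[371.64829954,   0.        , 319.39651758],
       [  0.        , 371.64829954, 236.00844395],
       [  0.        ,   0.        ,   1.        ]]), 'R': array([[ 3.99182224e-01, -9.16871588e-01,  2.07887140e-04],
       [-8.81268317e-01, -3.83618888e-01,  2.76048370e-01],
       [-2.53021158e-01, -1.10376806e-01, -9.61143722e-01]]), 't': array([-0.67590213, -0.03570865,  0.37837908])} [ 0.33407713 -0.59164969  0.37367451]
clock 0.6 pos [ 0.2689 -0.6191  0.2313] yaw -1.161 inc [np.float64(-22.05), np.float64(-29.32), np.float64(-1.87)] q7 -0.067
```

View pics/t1.png

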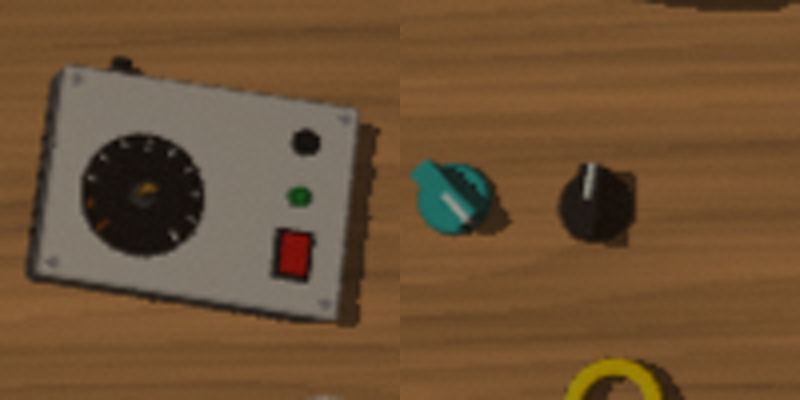

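View pics/w1.png

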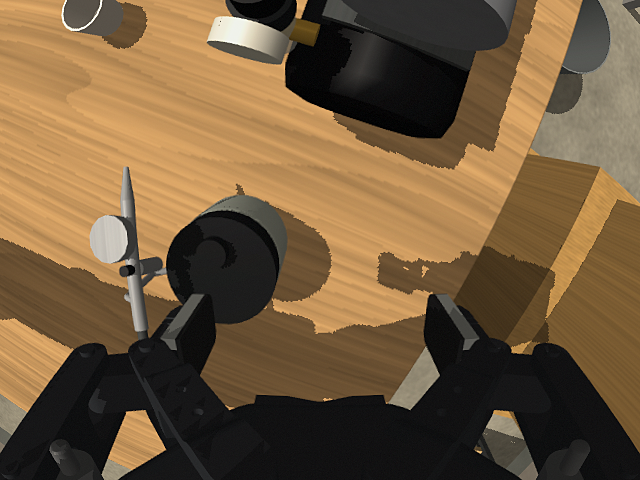

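```bash
python3 -c "
from h import *
inc([0.44,-0.21,0.15],-np.pi/2)"
```

```text
clock 0.6 pos [ 0.2689 -0.6191  0.2313] yaw -1.161 inc [np.float64(-30.7), np.float64(-31.99), np.float64(8.13), np.float64(0.41)] q7 -0.067
```

>>> play_rows([
  [-30.7,-32,8.1,0.41],
  [-30.7,-32,8.1,0.41],
  [-30.7,-32,8.1,0.41],
  [-30.7,-32,8.1,0.41],
  [-30.7,-32,8.1,0.41],
  [-30.7,-32,8.1,0.41],
  [-30.7,-32,8.1,0.41],
  [-30.7,-32,8.1,0.41],
  [-30.7,-32,8.1,0.41],
  [-30.7,-32,8.1,0.41],
])

```text
clock: 1.6
tool_pos: [0.4421, -0.2041, 0.1497]
orientation: [0.71, -0.705, -0.001, -0.001]
contact_force: [-1.0, -0.6, 0.4]
finger_gap: 0.0856
```

```bash
cat >> h.py <<'E'
def wproj(c,X):
    q=c['R']@np.asarray(X)+c['t'];K=c['intrinsics'];r=np.hypot(q[0],q[1]);th=np.arctan2(r,q[2])
    return np.array([K[0,2],K[1,2]])+K[0,0]*th*q[:2]/max(r,1e-9)
def wray(c,uv):
    K=c['intrinsics'];a=np.array(uv,float)-[K[0,2],K[1,2]];r=np.hypot(*a);th=r/K[0,0]
    q=np.array([*(a/max(r,1e-9)*np.sin(th)),np.cos(th)]);return c['R'].T@q,-c['R'].T@c['t']
def wplane(c,uv,z):
    d,o=wray(c,uv);return o+d*(z-o[2])/d[2]
E
python3 - <<'E'
from h import *
c=eyes.calibration("wrist")
p,d=eyes.capture("wrist");cv2.imwrite("pics/w2.png",p[:,:,::-1])
np.savez("w2.npz",p=p,d=d,**c)
print(finder.find_in("wrist","shaft_top"),finder.find_in("wrist","fan_box"))
uv=wproj(c,[.518,-.21,.0825]).astype(int);print(uv)
x,y=uv-40
cv2.imwrite("pics/w2c.png",cv2.resize(p[y:y+80,x:x+80,::-1],(560,560),interpolation=cv2.INTER_CUBIC));print(x,y)
E
```

```text
[{'centre': [0.5217, -0.2126, 0.0836], 'confidence': 0.73}] [{'centre': [0.5194, -0.2361, 0.0605], 'confidence': 0.68}]
[330 123]
290 83
```

View pics/w2.png

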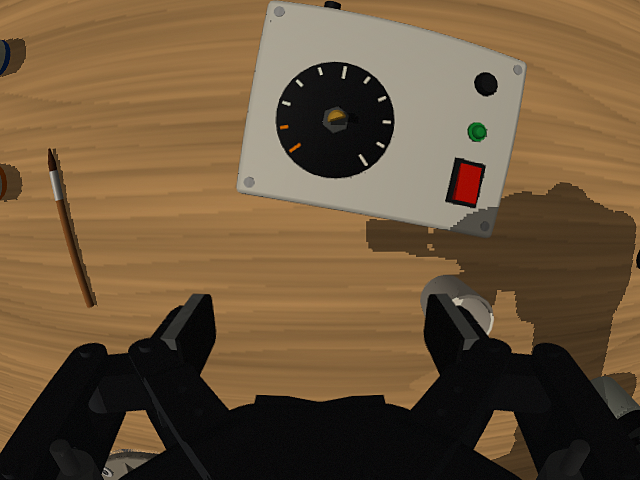

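View pics/w2c.png

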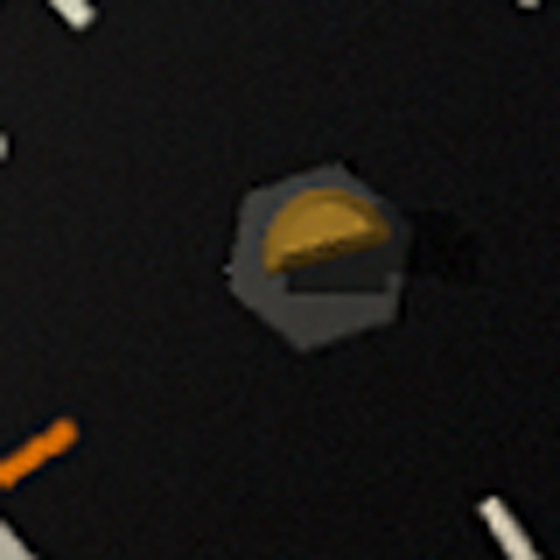

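```bash
cat > fit.py <<'E'
from h import *
from scipy.optimize import differential_evolution
z=np.load("w2.npz");c={k:z[k] for k in("intrinsics","R","t")};p=z["p"];d=z["d"]
x0,y0,S=290,83,8
crop=cv2.resize(p[y0:y0+80,x0:x0+80],None,fx=S,fy=S,interpolation=cv2.INTER_CUBIC)
hsv=cv2.cvtColor(crop,cv2.COLOR_RGB2HSV)
m=((hsv[...,1]>110)&(hsv[...,2]>45)).astype(np.uint8)
n,l,st,_=cv2.connectedComponentsWithStats(m);
u=((wproj(c,[.5190,-.211,.0825])-[x0,y0]+.5)*S).astype(int)
k=l[300-270:,:][0,0]
cen=min(range(1,n),key=lambda i:np.hypot(st[i,0]+st[i,2]/2-325/7*8,st[i,1]+st[i,3]/2-235/7*8)+1e3*(st[i,4]<500)); m=(l==cen).astype(np.uint8);print(st[cen])
def outline(P,r,z):
    X,Y,a=P; h=np.arccos(-.0005/r); t=np.linspace(-h,h,30)
    q=np.c_[X+r*np.cos(t+a),Y+r*np.sin(t+a),np.full(30,z)]
    return np.array([(wproj(c,v)-[x0,y0]+.5)*S-.5 for v in q])
def rend(P):
    r=np.zeros_like(m)
    o=[outline(P,.005,.0630),outline(P,.005,.0805),outline(P,.0036,.0825)]
    for a,b in((o[0],o[1]),(o[1],o[2])): cv2.fillPoly(r,[cv2.convexHull(np.vstack([a,b]).astype(np.float32)).round().astype(np.int32)],1)
    return r
f=lambda P:1-(rend(P)&m).sum()/(rend(P)|m).sum()
res=differential_evolution(f,[(.508,.53),(-.222,-.2),(-1.2,1.2)],seed=1,maxiter=40,popsize=12);print(res.x,res.fun)
v=crop[...,::-1].copy();cs,_=cv2.findContours(rend(res.x),0,2);cv2.drawContours(v,cs,-1,(0,255,0),1)
cs,_=cv2.findContours(m,0,2);cv2.drawContours(v,cs,-1,(0,0,255),1)
cv2.imwrite("pics/fit.png",v[80:500,150:570])
# box edges
P=[wplane(c,q,.06) for q in((279,12),(519,70),(249,182),(485,226))];print(np.round(P,4))
E
python3 fit.py
```

```text
[ 299  214  148  100 9671]
[ 0.52129087 -0.21350244  0.30131494] 0.0410821643286573
[[ 0.5911 -0.1782  0.06  ]
 [ 0.5644 -0.3385  0.06  ]
 [ 0.4817 -0.1595  0.06  ]
 [ 0.4546 -0.3187  0.06  ]]
```

View pics/fit.png

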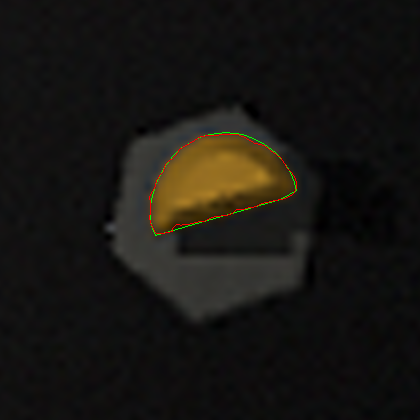

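```bash
python3 -c "
from h import *
inc([0.51,0.291,0.15],-np.pi/2)"
```

```text
clock 1.75 pos [ 0.4402 -0.2103  0.1505] yaw -1.571 inc [np.float64(-50.13), np.float64(-7.0), np.float64(0.04), np.float64(0.0)] q7 -1.276
```

>>> play_rows([
  [-50.1,-7,0,0],
  [-50.1,-7,0,0],
  [-50.1,-7,0,0],
  [-50.1,-7,0,0],
  [-50.1,-7,0,0],
  [-50.1,-7,0,0],
  [-50.1,-7,0,0],
  [-50.1,-7,0,0],
  [-50.1,-7,0,0],
  [-50.1,-7,0,0],
])

```text
clock: 2.75
tool_pos: [0.5108, 0.2854, 0.1506]
orientation: [-0.706, 0.708, -0.0, 0.0]
contact_force: [-0.3, -0.3, 0.9]
finger_gap: 0.0852
```

>>> play_rows([
  [0,0,0,0],
])

```text
clock: 2.85
tool_pos: [0.5099, 0.2909, 0.1506]
orientation: [0.709, -0.706, -0.001, -0.001]
contact_force: [-0.1, -0.4, 0.3]
finger_gap: 0.0852
```

Run:
```python
from h import *
c=eyes.calibration("wrist")
p,d=eyes.capture("wrist");cv2.imwrite("pics/w3.png",p[:,:,::-1])
np.savez("w3.npz",p=p,d=d,**c)
print(finder.find_in("wrist","knob_center"),finder.find_in("wrist","knob_mark"))
uv=wproj(c,[.594,.291,.03]).astype(int);print(uv)
x,y=uv-50
cv2.imwrite("pics/w3c.png",cv2.resize(p[y:y+100,x:x+100,::-1],(600,600),interpolation=cv2.INTER_CUBIC));print(x,y)
print(manip.get_state()['qpos'].round(2))
```

```text
[{'centre': [0.5989, 0.3838, 0.0205], 'confidence': 0.76}, {'centre': [0.592, 0.2973, 0.006], 'confidence': 0.63}] [{'centre': [0.5926, 0.2922, 0.0049], 'confidence': 0.85}, {'centre': [0.5943, 0.382, 0.02], 'confidence': 0.61}]
[319 113]
269 63
[-0.36  0.38 -0.32  1.87  0.15  0.91 -2.32]
```

View pics/w3.png

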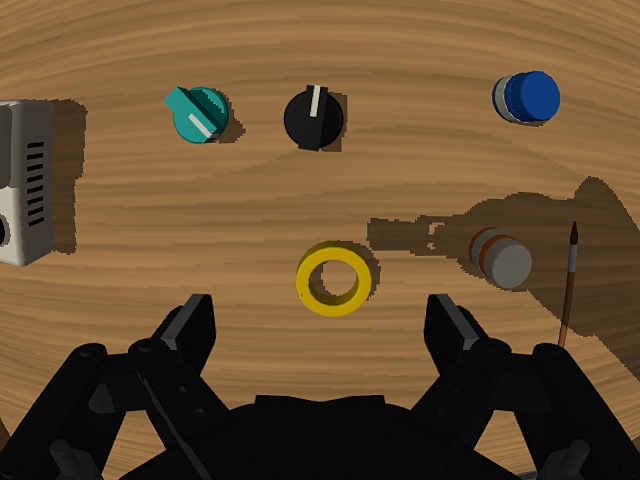

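View pics/w3c.png

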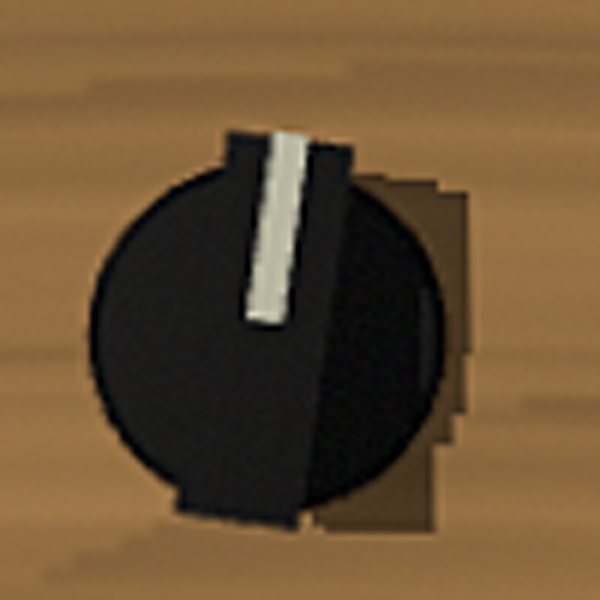

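Run:
```python
from h import *
z=np.load("w3.npz");c={k:z[k] for k in("intrinsics","R","t")}
W=lambda u,v,h:wplane(c,(269+(u+.5)/6-.5,63+(v+.5)/6-.5),h)
b=[W(*q,.03) for q in((228,132),(355,148),(298,528),(178,512))]
print(np.round(b,4),np.mean(b,0))
for i,j in((3,0),(2,1),(1,0),(2,3)):
    e=b[j]-b[i];print(np.linalg.norm(e),np.arctan2(e[1],e[0]))
a,e=W(267,322,.03),W(291,133,.03);print(a,e,np.arctan2(*(e-a)[1::-1]),np.linalg.norm(e-a))
# skirt extremes at z .008
print(W(90,330,.008),W(445,340,.008))
inc([*np.mean(b,0)[:2],.10],-np.pi/2-.1)
```

```text
[[0.6147 0.3001 0.03  ]
 [0.6129 0.2854 0.03  ]
 [0.5678 0.2918 0.03  ]
 [0.5697 0.3058 0.03  ]] [0.59129444 0.2957775  0.03      ]
0.04538934875868039 -0.12675081727181686
0.04548688803789882 -0.14075200440418076
0.014823882925997605 1.444000259594209
0.01418734305157027 1.4374373417611521
[0.59214191 0.29548725 0.03      ] [0.61462002 0.29280796 0.03      ] -0.11863583195007378 0.022637227875579154
[0.59222957 0.31827487 0.008     ] [0.5910043  0.27350834 0.008     ]
clock 3.0 pos [0.5102 0.2836 0.1502] yaw -1.573 inc [np.float64(-1.24), np.float64(-8.11), np.float64(5.01), np.float64(0.098)] q7 -2.324
```

Run:
```python
from h import *
print(-np.load("w3.npz")['R'].T@np.load("w3.npz")['t'])
for i in range(4):
    s=manip.get_state();c=eyes.calibration("wrist");print(s['clock'],s['tool_pos'],-c['R'].T@c['t'],s['qd'].round(3))
    p,d=eyes.capture("top")
for n in ("top",):
    c=eyes.calibration(n)
    for X in ([.5913,.2957,.03],[.5213,-.2135,.0825]):
        q=c['R']@np.array(X)+c['t'];q=c['intrinsics']@q;print(n,q[:2]/q[2])
u,v=np.array(q[:2]/q[2]).astype(int)
q=c['intrinsics']@(c['R']@np.array([.5913,.2957,.03])+c['t']);q=(q/q[2])[:2].astype(int)
cv2.imwrite("pics/t2.png",np.hstack([cv2.resize(p[y-25:y+25,x-25:x+25,::-1],(400,400),interpolation=cv2.INTER_CUBIC) for x,y in((u,v),q)]));print(u,v,q)
```

```text
[0.58076804 0.29020404 0.29302008]
3.0 [0.51016726 0.28356987 0.15015825] [0.58117098 0.28303031 0.29248883] [ 0.018 -0.011  0.005  0.016 -0.001 -0.001 -0.001]
3.05 [0.51017757 0.28302389 0.15025445] [0.58116815 0.28247897 0.29261624] [ 0.009 -0.008 -0.001  0.005 -0.001 -0.    -0.002]
3.1 [0.51011166 0.28299382 0.15036592] [0.58111371 0.2823847  0.29275469] [ 0.002 -0.005 -0.004  0.002  0.001 -0.    -0.003]
3.15 [0.51011562 0.28316164 0.15047954] [0.58102856 0.28254814 0.29286731] [-0.003 -0.002 -0.005 -0.002 -0.    -0.001 -0.003]
top [221.77131792 238.62236567]
top [432.58352993 261.29956216]
432 261 [221 238]
```

View pics/t2.png

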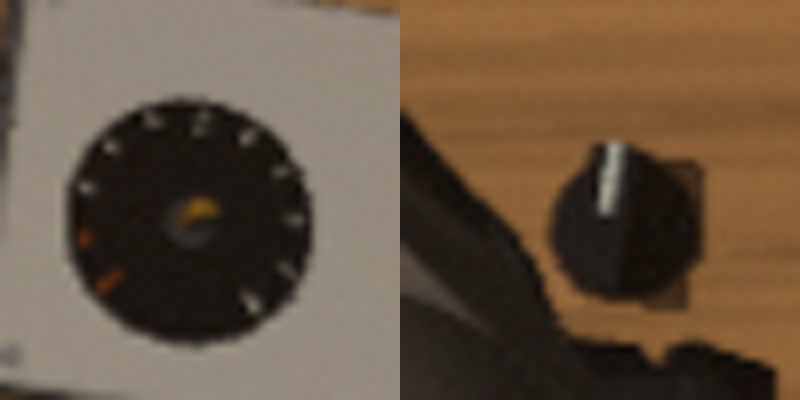

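Run:
```python
from h import *
c=eyes.calibration("wrist")
p,d=eyes.capture("wrist")
np.savez("w4.npz",p=p,d=d,**c)
uv=wproj(c,[.5913,.2957,.03]).astype(int)
x,y=uv-45
v=cv2.resize(p[y:y+90,x:x+90],(720,720),interpolation=cv2.INTER_CUBIC)
v=np.clip(v.astype(float)*2,0,255).astype(np.uint8)[...,::-1].copy()
def px(X): return tuple(int(k) for k in ((wproj(c,X)-[x,y]+.5)*8))
a=-.128;ca,sa=np.cos(a),np.sin(a)
P=[px([.5913+ca*l-sa*w,.2957+sa*l+ca*w,.03]) for l,w in((.023,.0075),(.023,-.0075),(-.023,-.0075),(-.023,.0075))]
cv2.polylines(v,[np.array(P)],True,(0,255,0),1)
t=np.linspace(0,6.28,60);cv2.polylines(v,[np.array([px([.5913+.023*np.cos(k),.2957+.023*np.sin(k),.008]) for k in t])],True,(0,0,255),1)
cv2.imwrite("pics/w4.png",v[:600])
inc([.5913,.2957,.10],-np.pi/2-.128)
```

```text
clock 3.25 pos [0.5099 0.2838 0.1506] yaw -1.573 inc [np.float64(-1.21), np.float64(-8.14), np.float64(5.06), np.float64(0.126)] q7 -2.325
```

View pics/w4.png

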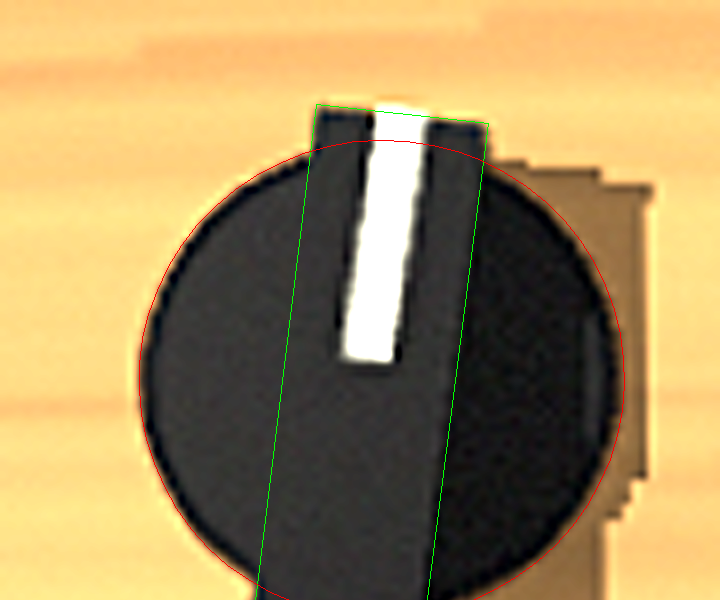

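>>> play_rows([
  [-1.2,-8.1,5,0.126],
  [-1.2,-8.1,5,0.126],
  [-1.2,-8.1,5,0.126],
  [-1.2,-8.1,5,0.126],
  [-1.2,-8.1,5,0.126],
  [-1.2,-8.1,5,0.126],
], jaw=4.0)

```text
clock: 3.85
tool_pos: [0.5901, 0.2972, 0.1015]
orientation: [-0.661, 0.75, -0.0, 0.001]
contact_force: [0.5, -0.7, 0.5]
finger_gap: 0.0396
```

Run:
```python
from h import *
c=eyes.calibration("wrist")
p,d=eyes.capture("wrist");cv2.imwrite("pics/w5.png",p[:,:,::-1])
s=manip.get_state();print(s['finger_gap'],s['contact_force'])
inc([.5913,.2955,.0115],-np.pi/2-.128)
```

```text
0.04003224166263 [-0.54852934  0.87673094  0.33664163]
clock 3.9 pos [0.5902 0.2973 0.1016] yaw -1.697 inc [np.float64(0.17), np.float64(-0.12), np.float64(9.01), np.float64(0.002)] q7 -2.404
```

View pics/w5.png

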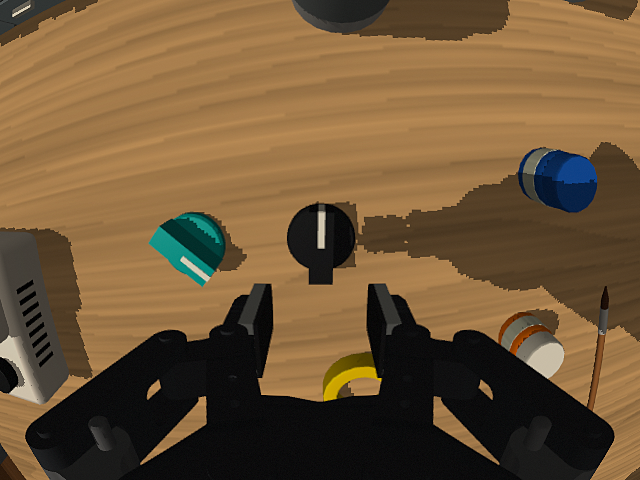

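Run:
```python
from h import *
p,d=eyes.capture("top"); print(finder.find_in("top","spray_can"),finder.find_in("top","tape_roll"))
for uv in ((222,156),(222,164),(235,185),(238,187)): print(uv,bp("top",d,uv).round(3))
```

```text
[{'centre': [0.7411, 0.2533, 0.1369], 'confidence': 0.77}, {'centre': [0.3699, -0.3225, 0.0297], 'confidence': 0.45}, {'centre': [0.6067, 0.1269, 0.0506], 'confidence': 0.21}] []
(222, 156) [0.751 0.262 0.189]
(222, 164) [0.734 0.262 0.187]
(235, 185) [0.723 0.26  0.05 ]
(238, 187) [0.722 0.256 0.032]
```

>>> play_rows([
  [0.15,-0.1,3,0],
  [0.15,-0.1,6,0],
  [0.15,-0.1,8,0],
  [0.15,-0.1,9,0],
  [0.15,-0.1,9,0],
  [0.15,-0.1,9,0],
])

```text
clock: 4.65
tool_pos: [0.5917, 0.2959, 0.0113]
orientation: [-0.661, 0.75, -0.0, 0.001]
contact_force: [-0.1, 0.2, 0.3]
finger_gap: 0.0401
```

Run:
```python
from h import *
p,d=eyes.capture("wrist");cv2.imwrite("pics/w6.png",p[:,:,::-1])
s=manip.get_state();print(s['finger_gap'],s['contact_force'])
inc([.5913,.2955,.0115],-np.pi/2-.128)
```

```text
0.03954200831153196 [0.32329672 0.19932877 0.65293318]
clock 4.7 pos [0.5919 0.296  0.0116] yaw -1.697 inc [np.float64(0.05), np.float64(0.05), np.float64(0.01), np.float64(0.002)] q7 -2.434
```

View pics/w6.png

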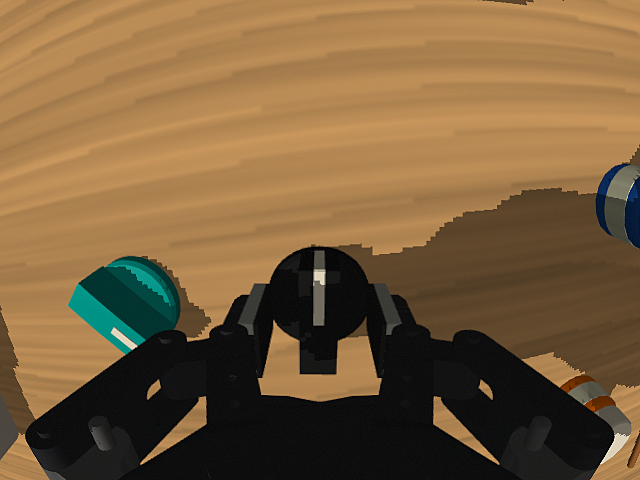

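>>> play_rows([
  [0,0,0,0],
  [0,0,0,0],
  [0,0,0,0],
  [0,0,0,0],
  [0,0,0,0],
  [0,0,0,0],
], jaw=0.5, force=60)

```text
clock: 5.3
tool_pos: [0.5919, 0.2959, 0.0116]
orientation: [-0.661, 0.75, -0.0, 0.001]
contact_force: [-1.0, -1.3, 6.8]
finger_gap: 0.0136
```

>>> play_rows([
  [0,0,-1,0],
  [0,0,-4,0],
  [0,0,-8,0],
  [0,0,-12,0],
  [0,0,-13,0],
  [0,0,-13,0],
  [0,0,-13,0],
])

```text
clock: 6.0
tool_pos: [0.5909, 0.2952, 0.1399]
orientation: [-0.661, 0.75, 0.0, -0.0]
contact_force: [-0.3, 0.3, -0.8]
finger_gap: 0.0136
```

Run:
```python
from h import *
c=eyes.calibration("wrist")
p,d=eyes.capture("wrist");cv2.imwrite("pics/w7.png",p[:,:,::-1]);np.savez("w7.npz",p=p,d=d,**c)
p,d=eyes.capture("scene");cv2.imwrite("pics/s7.png",cv2.resize(p[180:330,380:580,::-1],(800,600)))
s=manip.get_state();print(s['finger_gap'],s['contact_force'])
inc([.5213,-.2135,.15],-np.pi/2+.301)
```

```text
0.013303459575022788 [-0.01700856  0.07855923 -0.65332182]
clock 6.1 pos [0.5905 0.295  0.1389] yaw -1.697 inc [np.float64(51.32), np.float64(0.47), np.float64(-1.05), np.float64(-0.427)] q7 -2.388
```

View pics/w7.png

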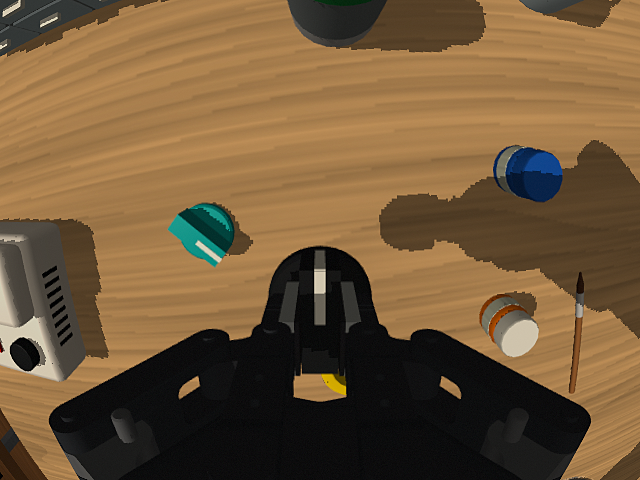

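View pics/s7.png

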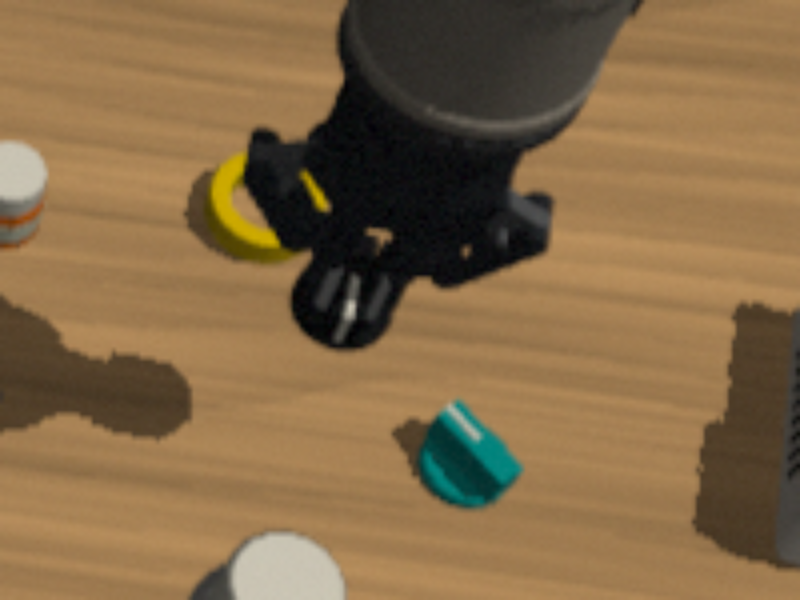

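Run:
```python
from h import *
z=np.load("w7.npz");c={k:z[k] for k in("intrinsics","R","t")};p=z['p']
v=cv2.resize(p[240:380,260:380,::-1],None,fx=5,fy=5,interpolation=cv2.INTER_CUBIC);v=np.clip(v.astype(float)*2,0,255).astype(np.uint8)
# predicted outline: TCP pose at picture
cam=-c['R'].T@c['t']
s=manip.get_state();a=np.arctan2(1,1)
yaw=-1.697;tx=np.array([np.cos(yaw),np.sin(yaw),0]);ty=np.array([np.sin(yaw),-np.cos(yaw),0])
tcp=s['tool_pos']+ (cam-(-(lambda k:k['R'].T@k['t'])(eyes.calibration("wrist"))))
print(tcp)
def px(k,x,h): 
    w=wproj(c,tcp+tx*x-ty*k+np.array([0,0,h-.0115]));return tuple(int(q) for q in (w-[260,240]+.5)*5)
def poly(P,col): cv2.polylines(v,[np.array([px(*q) for q in P])],True,col,1)
poly([(.023,.0075,.03),(.023,-.0075,.03),(-.023,-.0075,.03),(-.023,.0075,.03)],(0,255,0))
poly([(.023*np.cos(t),.023*np.sin(t),.008) for t in np.linspace(0,6.28,60)],(0,0,255))
poly([(.023,.0,.03),(0,0,.03)],(255,0,0))
cv2.imwrite("pics/w7c.png",v[:600])
```

```text
[0.59066702 0.29507283 0.13998861]
```

View pics/w7c.png

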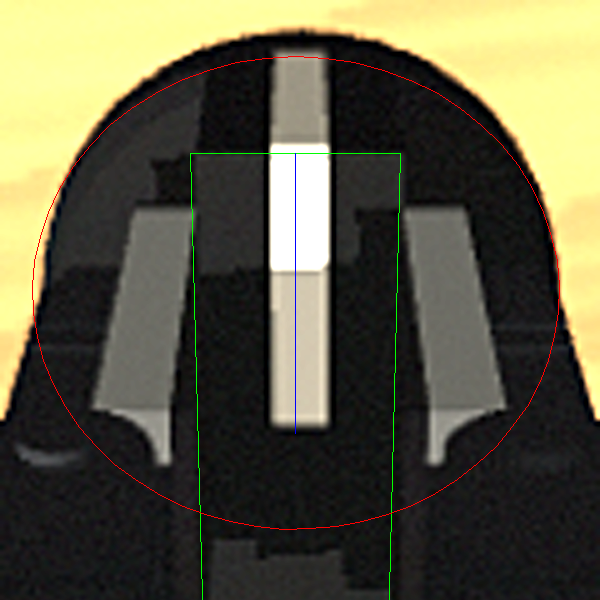

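>>> play_rows([
  [51.3,0.5,-1.1,-0.427],
  [51.3,0.5,-1.1,-0.427],
  [51.3,0.5,-1.1,-0.427],
  [51.3,0.5,-1.1,-0.427],
  [51.3,0.5,-1.1,-0.427],
  [51.3,0.5,-1.1,-0.427],
  [51.3,0.5,-1.1,-0.427],
  [51.3,0.5,-1.1,-0.427],
  [51.3,0.5,-1.1,-0.427],
  [51.3,0.5,-1.1,-0.427],
])

```text
clock: 7.1
tool_pos: [0.5223, -0.2015, 0.15]
orientation: [0.805, -0.593, -0.001, 0.0]
contact_force: [1.5, -0.1, 0.1]
finger_gap: 0.0133
```

>>> play_rows([
  [0,0,0,0],
  [0,0,0,0],
  [0,0,0,0],
])

```text
clock: 7.4
tool_pos: [0.5233, -0.1986, 0.1502]
orientation: [0.805, -0.593, -0.001, -0.0]
contact_force: [0.4, 0.7, -0.3]
finger_gap: 0.0133
```

Run:
```python
from h import *
c=eyes.calibration("wrist")
p,d=eyes.capture("wrist");cv2.imwrite("pics/w8.png",p[:,:,::-1])
s=manip.get_state();print(s['finger_gap'],s['contact_force'])
inc([.5208,-.2131,.105],-np.pi/2+.301)
```

```text
0.014112693377950517 [ 0.25928276 -0.18610371 -0.12453892]
clock 7.45 pos [ 0.5235 -0.1983  0.1505] yaw -1.268 inc [np.float64(1.34), np.float64(0.7), np.float64(4.54), np.float64(0.002)] q7 -1.115
```

View pics/w8.png

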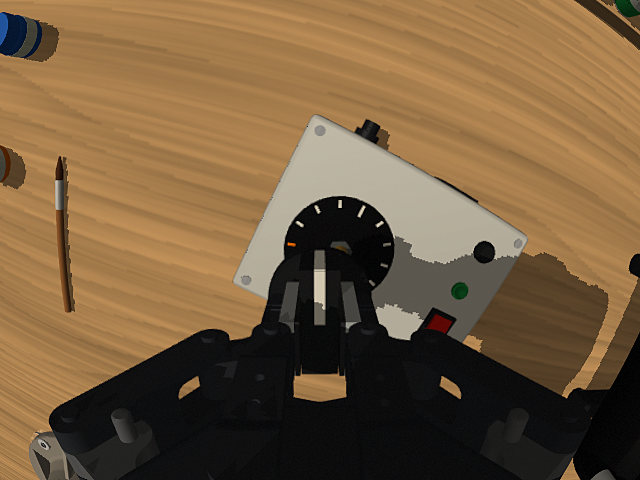

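Run:
```python
from h import *
c=eyes.calibration("wrist")
print(np.round([wplane(c,q,.06) for q in((319,130),(519,243),(246,281))],4))
```

```text
[[ 0.5924 -0.1773  0.06  ]
 [ 0.5658 -0.3378  0.06  ]
 [ 0.4816 -0.1593  0.06  ]]
```

>>> play_rows([
  [1.3,0.7,2,0],
  [1.35,0.7,4.5,0],
  [1.35,0.7,4.5,0],
  [1.35,0.7,4.5,0],
])

```text
clock: 7.85
tool_pos: [0.521, -0.2134, 0.1061]
orientation: [0.806, -0.592, -0.001, -0.0]
contact_force: [0.8, -0.3, -0.1]
finger_gap: 0.0137
```

Run:
```python
from h import *
p,d=eyes.capture("wrist");cv2.imwrite("pics/w9.png",p[:,:,::-1])
s=manip.get_state();print(s['finger_gap'],s['contact_force'])
inc([.5208,-.2131,.0985],-np.pi/2+.301)
```

```text
0.013691375692945615 [ 0.26700619 -0.16275844  0.4801798 ]
clock 7.9 pos [ 0.5214 -0.2137  0.1068] yaw -1.268 inc [np.float64(-0.08), np.float64(0.04), np.float64(0.83), np.float64(0.001)] q7 -1.105
```

>>> play_rows([
  [-0.05,0.02,0.5,0],
  [-0.05,0.02,0.9,0],
  [-0.05,0.02,1.2,0],
  [-0.05,0.02,1.5,0],
  [-0.05,0.02,1.5,0],
])

```text
clock: 8.4
tool_pos: [0.5205, -0.2142, 0.0908]
orientation: [0.805, -0.593, -0.0, -0.0]
contact_force: [0.2, 1.7, 1.4]
finger_gap: 0.0134
```

Run:
```python
from h import *
s=manip.get_state();print(s['finger_gap'],s['contact_force'],s['ft_torque'])
inc([.5212,-.2132,.080],-np.pi/2+.301)
```

```text
0.013429336959962686 [0.20751872 1.6787312  1.3565741 ] [ 0.23467524 -0.08895477 -0.04310395]
clock 8.4 pos [ 0.5205 -0.2142  0.0908] yaw -1.27 inc [np.float64(-0.07), np.float64(-0.1), np.float64(1.08), np.float64(-0.0)] q7 -1.112
```

>>> play_rows([
  [-0.08,-0.05,0.1,0],
  [-0.08,-0.05,0.3,0],
  [-0.08,-0.05,0.5,0],
  [-0.08,-0.05,0.7,0],
  [-0.08,-0.05,0.7,0],
])

```text
clock: 8.9
tool_pos: [0.5208, -0.2132, 0.0838]
orientation: [0.805, -0.593, -0.0, -0.0]
contact_force: [2.0, 1.8, -1.2]
finger_gap: 0.0138
```

Run:
```python
from h import *
p,d=eyes.capture("wrist");cv2.imwrite("pics/w10.png",p[:,:,::-1])
s=manip.get_state();print(s['finger_gap'],s['contact_force'],s['ft_torque'])
inc([.5212,-.2132,.080],-np.pi/2+.301)
```

```text
0.013547771582434132 [ 3.00385749  0.32916766 -1.97000003] [ 0.42720114 -0.50182287  0.01752094]
clock 8.95 pos [ 0.5207 -0.2132  0.0839] yaw -1.27 inc [np.float64(0.01), np.float64(-0.05), np.float64(0.39), np.float64(-0.0)] q7 -1.117
```

View pics/w10.png

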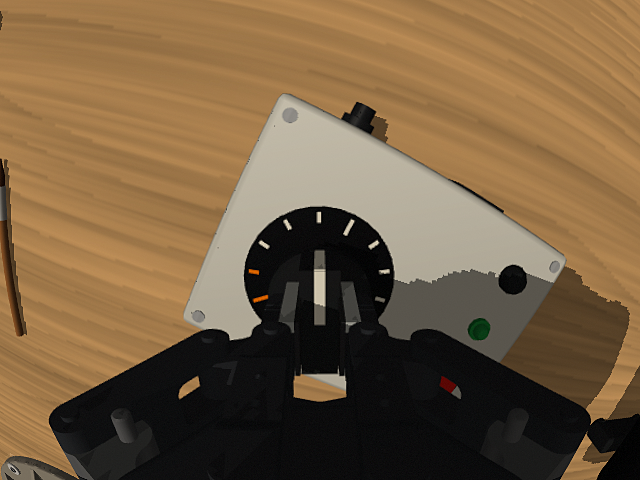

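>>> play_rows([
  [0,-0.06,0.1,0],
  [0,-0.06,0.2,0],
  [0,-0.06,0.3,0],
  [0,-0.06,0.4,0],
  [0,-0.06,0.4,0],
])

```text
clock: 9.45
tool_pos: [0.5212, -0.2133, 0.08]
orientation: [0.805, -0.593, -0.0, 0.0]
contact_force: [0.0, 0.6, 1.2]
finger_gap: 0.0136
```

Run:
```python
from h import *
s=manip.get_state();print(s['finger_gap'],s['contact_force'],s['ft_torque'])
inc([.5212,-.2132,.080],-np.pi/2+.301)
```

```text
0.013625177738609832 [0.04562822 0.55338111 1.24226486] [-0.019315    0.05700961 -0.00054174]
clock 9.45 pos [ 0.5212 -0.2133  0.08  ] yaw -1.27 inc [np.float64(-0.01), np.float64(-0.01), np.float64(-0.0), np.float64(-0.0)] q7 -1.12
```

Lateral forces are near zero and the knob is at the expected home height. I'll press on in small steps and watch the force.

>>> play_rows([
  [0,0,0.05,0],
  [0,0,0.1,0],
  [0,0,0.1,0],
  [0,0,0.1,0],
])

```text
clock: 9.85
tool_pos: [0.5212, -0.2132, 0.0791]
orientation: [0.805, -0.593, -0.0, 0.0]
contact_force: [-1.7, 0.3, 1.9]
finger_gap: 0.0137
```

>>> play_rows([
  [0,0,0.1,0],
  [0,0,0.1,0],
  [0,0,0.1,0],
])

```text
clock: 10.15
tool_pos: [0.5213, -0.2133, 0.0781]
orientation: [0.805, -0.593, 0.0, -0.0]
contact_force: [-0.9, -0.4, 3.5]
finger_gap: 0.0139
```

>>> play_rows([
  [0,0,0.1,0],
  [0,0,0.1,0],
  [0,0,0.1,0],
])

```text
clock: 10.45
tool_pos: [0.5213, -0.2132, 0.0771]
orientation: [0.805, -0.593, 0.0, -0.0]
contact_force: [-1.6, -0.7, 4.5]
finger_gap: 0.0134
```

>>> play_rows([
  [0,0,0.1,0],
  [0,0,0.1,0],
  [0,0,0.1,0],
])

```text
clock: 10.75
tool_pos: [0.5213, -0.2133, 0.0761]
orientation: [0.805, -0.593, 0.0, -0.0]
contact_force: [-2.1, -1.1, 5.1]
finger_gap: 0.0138
```

>>> play_rows([
  [0,0.02,0.05,0],
  [0,0.02,0.1,0],
  [0,0.02,0.1,0],
  [0,0.02,0.1,0],
])

```text
clock: 11.15
tool_pos: [0.5213, -0.2133, 0.0753]
orientation: [0.805, -0.593, 0.0, -0.0]
contact_force: [-1.1, -0.6, 6.8]
finger_gap: 0.0136
```

>>> play_rows([
  [0,0,0.05,0],
  [0,0,0.05,0],
  [0,0,0.05,0],
  [0,0,0.05,0],
])

```text
clock: 11.55
tool_pos: [0.5214, -0.2133, 0.075]
orientation: [0.805, -0.593, 0.0, -0.0]
contact_force: [-3.0, -0.3, 11.3]
finger_gap: 0.0136
```

>>> play_rows([
  [0,0.02,0.02,0],
  [0,0.02,0.02,0],
  [0,0.02,0.02,0],
  [0,0.02,0.02,0],
])

```text
clock: 11.95
tool_pos: [0.5213, -0.2133, 0.0749]
orientation: [0.805, -0.593, 0.0, -0.0]
contact_force: [-1.7, 0.8, 13.1]
finger_gap: 0.0136
```

Run:
```python
from h import *
p,d=eyes.capture("wrist");cv2.imwrite("pics/w11.png",p[:,:,::-1])
p,d=eyes.capture("scene");cv2.imwrite("pics/s11.png",p[:,:,::-1])
for i in range(3):
    s=manip.get_state();print(s['clock'],s['finger_gap'],s['contact_force'],s['ft_torque'],s['tool_pos']); eyes.capture("top")
```

```text
12.05 0.01330899169187909 [-3.11895447  0.78563978 13.49467321] [ 0.15128218  0.55995472 -0.0912025 ] [ 0.52136131 -0.21330179  0.07492156]
12.1 0.01376548176924029 [-2.1584718   0.65679708 12.96291099] [ 0.1239514   0.51974611 -0.03477618] [ 0.52134229 -0.21333386  0.07491035]
12.15 0.013823780094110344 [-2.0702224   0.95079106 12.79732672] [ 0.13280538  0.51380384 -0.01806418] [ 0.52135622 -0.21329228  0.07490908]
```

View pics/w11.png

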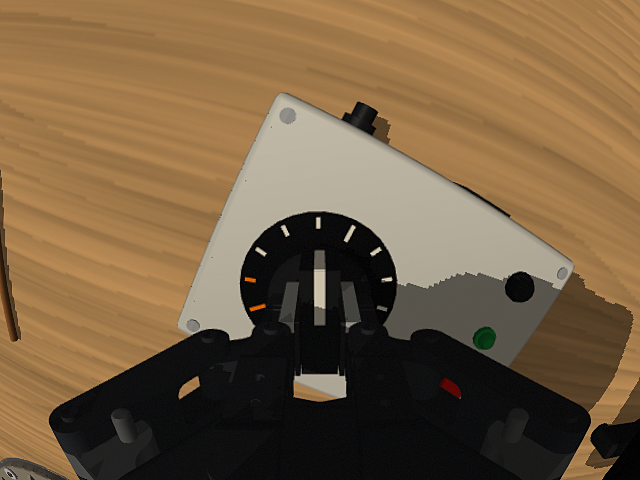

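View pics/s11.png

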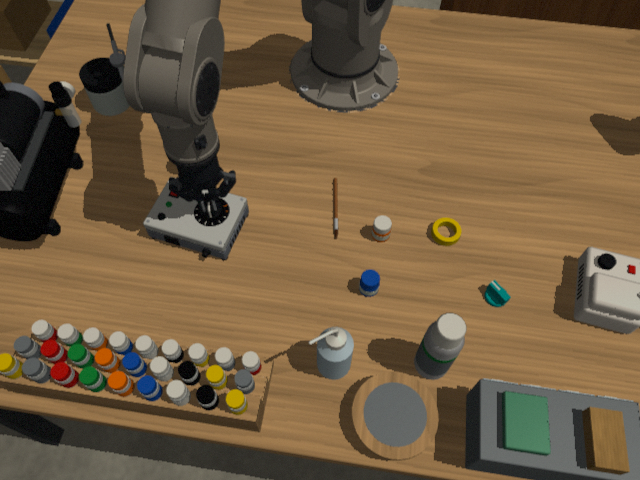

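The knob sits centred in the dial. In the wrist image the white line is at (320, 250–325), the same place as before pressing, so the knob hasn't slipped in the fingers. The other things on the bench show no change in the scene image.

```bash
python3 -c "
from cell import manip
print(manip.job_done())"
```

```text
the job is handed in; nothing more can be done
None
```

The black knob is on the D-shaft and pressed fully in, and I handed the job in at about 12.2 s with the fingers still holding it down. The hand-in reports no verdict, so this rests on my own checks.

- **Fit:** I measured the shaft's flat with the wrist camera and turned the knob to match, at a yaw of about 0.30 rad. The knob went down the shaft with side forces of 3 N or less, and reached the expected home height with those forces near zero.
- **Press:** The spring force rose from about 2 N to 6 N over roughly 4 to 4.5 mm of travel. It then climbed sharply against a hard stop, and the last push was about 13 N. I did not see the shaft itself move; I judged it fully in from the force and the height.
- **Nut clearance:** The design leaves only about 1 mm between the knob and the panel nut when fully pressed, which is close to my measuring error. The travel fits the shaft reaching its own stop, but I could not rule out contact with the nut.
- **Grip:** In the wrist pictures the white line stays in the same place before and after pressing, so the knob did not slip.
- **Other things:** The last scene picture shows no change to the turquoise look-alike, the jars, tape, can, bottle or brush. The mixing cup was hidden behind the arm in that view, so I did not recheck it.

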